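# Load a bearing sleeve up the ramp and bolt it in

### The job

Using only the fingertips, slowly push the green bearing sleeve lying at the foot of the ramp up to the yellow stop so that it drops into its seat, without letting it roll back or run away. Then push the red knob to slide the keeper bolt fully across behind the sleeve, and move the hand clear. Do not pick the sleeve up, and leave the other things on the bench where they are.

Things in the scene. Friction and masses are not known exactly. Their poses are not given: they have to be found in the camera images.
- sleeve_mid (a point): centre (on the axis, half-way along) of the dark green sleeve with a brass band that lies across the ramp's foot: 52 mm diameter, 80 mm long, about 0.3 to 0.6 kg, smooth and lightly oiled (friction about 0.3 on everything), rolls freely. It starts resting against the low lip, at y = -104 mm, z = 26 mm in the lane frame
- sleeve: the same sleeve; origin at its centre too, its x axis is the cylinder's axis, y and z turn as it rolls
- lane: the ramp's lane, fixed to the bench. Origin: middle of the lane on the black deck's surface, 52 mm above the bench. y points up the slope (8 degrees above level), x level across, z square to the deck. Side walls 86 mm apart, 8 mm thick, 30 mm high over the deck. Deck from y = -140 to 84 mm. A sleeve let go on it rolls back down
- lip (a point): middle of the top edge, facing up the slope, of the low lip at the ramp's foot: 7 mm high over the deck, 10 mm thick (lane frame y = -130 mm, z = 7 mm)
- stop (a point): centre of the yellow end stop's face, at the height of a seated sleeve's axis (lane frame y = 125 mm, z = 22 mm); the stop rises 40 mm above the deck
- seat (a point): where the sleeve's centre is when it lies in the seat against the stop (lane frame y = 99 mm, z = 22 mm). The seat is a pocket from y = 84 to 125 mm, its floor 4 mm lower than the deck; that step keeps the sleeve in when it is let go there
- keeper (a joint): keeper bolt slide, m: 0 = drawn out (starts at 0 to 0.008), 0.045 = fully across; grows as the knob is pushed along the lane's -x. Friction about 2 N; stays where left. Its 10 mm steel rod goes through the wall and crosses the lane at lane frame y = 65 mm, z = 22 mm, just behind a seated sleeve; up to 0.008 it is clear of the lane. Its guide block beside the wall: x = 53 to 71, y = 51 to 79, z up to 34 mm
- knob_top (a point): centre of the top of the keeper's red knob: an upright round post 16 mm dia, 36 mm tall (along the lane's z), at the bolt's outer end. In the lane frame it is at x = 128 mm minus the keeper's value, y = 65 mm, z = 50 mm. Nothing stands beyond it within 30 mm
- spare_a: spare sleeve like the one on the ramp, standing upright on the bench: 52 mm dia, 80 mm tall; origin at the centre of its underside. Leave alone
- spare_b: second spare sleeve, standing upright, same sizes and origin. Leave alone
- bottle: amber bottle with black cap, 60 mm dia, 140 mm tall; origin at the centre of its underside. Leave alone
- cup: steel cup, 72 mm dia, 85 mm tall; origin at the centre of its underside. Leave alone
- collar: flat black ring, 90 mm dia, 18 mm tall; origin at the centre of its underside. Leave alone
- screwdriver: red-handled screwdriver lying on the bench, about 200 mm long along its x; origin on its underside. Leave alone
- pendant: yellow hand-held control box lying on the bench, 60 x 130 mm, 41 mm tall; origin at the centre of its underside. Leave alone
There are look-alikes about, which are no part of the job. What is shaped like the sleeve but turquoise is not meant.

How it is judged:
On the way, in this order (a step that is already met when the one before it is completed fails the run):
1. the sleeve lies in its seat at the stop, the keeper still drawn out (y of sleeve_mid in the frame of lane between 0.093 and 0.104 m and x of sleeve_mid in the frame of lane between -0.008 and 0.008 m and z of sleeve_mid in the frame of lane between 0.018 and 0.026 m and angle between the x axis of sleeve and the x axis of lane, either way round below 0.12 rad and value of joint keeper below 0.016 m), for 0.2 s.
2. the keeper is pushed across behind the seated sleeve (y of sleeve_mid in the frame of lane between 0.093 and 0.104 m and x of sleeve_mid in the frame of lane between -0.008 and 0.008 m and z of sleeve_mid in the frame of lane between 0.018 and 0.026 m and angle between the x axis of sleeve and the x axis of lane, either way round below 0.12 rad and value of joint keeper above 0.039 m), for 0.2 s.
At the end, for the whole second after the job is handed in: The sleeve lies at rest in its seat (centre within 5 mm of the seat point along the lane, axis across the lane within 7 degrees), and the keeper is at least 39 of its 45 mm across (all of step 2 and linear speed of sleeve below 0.02 m/s); the robot touches nothing.
It fails at once if on the ramp the sleeve moves faster than 0.25 m/s (rolls back or is shot up) (y of sleeve_mid in the frame of lane between -0.09 and 0.078 m and linear speed of sleeve above 0.25 m/s).
It fails at once if the sleeve is lifted more than 10 mm off the deck or leaves the lane (z of sleeve_mid in the frame of lane above 0.036 m or z of sleeve_mid in the frame of lane below 0.01 m or x of sleeve_mid in the frame of lane above 0.02 m or x of sleeve_mid in the frame of lane below -0.02 m).
It fails at once if another thing on the bench is moved more than 20 mm (distance of any of spare_a, spare_b, bottle, cup, collar, screwdriver, pendant from where it was at the start of the episode above 0.02 m).
It also fails if it takes over 51 s, if anything falls off the work surface, if the arm or the gripper's body presses on something with over 40 N, if the wrist force passes 120 N, or if a joint passes its speed limit or range.

### The arm

A 7-joint arm with a two-finger parallel gripper is mounted at the origin on the work surface. World frame = base frame: x ahead of the robot, y to its left, z up, the work surface at z = 0. Lengths are in m, angles in rad, forces in N, time in s.
With the tool pointing down it reaches from about 0.425 to 1.025 m from the base axis. Payload 3.6 kg.
Tool frame: the origin (TCP) lies midway between the tips of the shut fingers; the grasp point (between the pads) lies 19 mm behind it; x points along the fingers, z is the direction in which the jaws open and shut, and the axes are right-handed (so a half turn about x gives the same grasp; the last joint's range is limited). The gripper opens to 85 mm and grips with 20 to 120 N. Pads are 22 mm wide; open, the fingers measure 114 mm over their backs; the gripper's body (76 mm by 85 mm) begins 54 mm behind the grasp point. The pads swing forward as they close: fully open they stand 13 mm farther back than shut.
Start: joints at [-1.298, 0.591, 0.048, 1.609, -0.033, 0.943, -0.034], TCP at [0.259, 0.677, 0.231] pointing down, gripper open.
Joint ranges: [-2.69, 2.69], [-0.47, 2.24], [-1.27, 1.36], [0.19, 2.51], [-1.53, 4.68], [0.08, 2.07], [-3.09, 3.09]. Speed limits (rad/s): [2.57, 2.57, 3.14, 3.14, 3.14, 3.14, 3.14].

### API

Orientations are given as a unit quaternion [x, y, z, w].
In Python, from plant import sensors, eyes, order gives the robot as it stands. The module is installed in compiled form; this text tells all that it offers.
- The arm moves only by the shell command python3 -m jog 'ROWS'. ROWS is text: rows parted by semicolons, each of 7 numbers parted by spaces: the turn, a rotation vector about the world's x, y, z in rad, then the shift along the world's x, y, z in mm, then the finger opening in mm, from 0 to 85.4. A call has 1 to 12 rows; each row is the pose to reach, as a shift and turn from the pose commanded when the call began; what a row does not reach only later rows make up. A row lasts 1/10 s, in which the tool goes at most 50 mm and 8.59 degrees, less where a joint would pass 70% of its speed; a pose out of reach is approached as far as the arm can. A call with a gripper value outside its range is refused whole. The fingers move at their own pace and stop on an object; the grip force is fixed at half the most. Time passes only in rows, so rows that repeat a pose let the fingers close. It gives the time, the measured TCP pose, the force and the opening at its end, in the units of the state.
- sensors.state(): the state, without advancing time (a new reading comes with each control period).
- eyes.camera(name): name is "scene" or "top" or "wrist"; returns (picture, depth): 400x640x3 uint8, red, green, blue; 400x640 float32, m along the optical axis (not along the pixel's ray), 0 where there is no reading.
- eyes.calibration(name): a dict with "fx", "fy", "cx", "cy" (pixels), "distortion" ([k1, k2, p1, p2, k3] as OpenCV has them; the pictures are not rectified), "xyz" and "rotation" of the camera in the world. Camera axes: x right, y down, z forward; pixel columns grow to the right and rows downward; lengths in m; the calibration is good to about 2 mm. A picture is of the moment at which its call begins: read the wrist's pose just before it. calibration takes no time and is no camera call; for the wrist camera it gives the pose at the moment of the call.
- order.close_job(): hands the job in, once; it reports no verdict.
The state is a dict: "time_s": time; "joint_positions": joint angles; "qd": joint speeds; "effort": joint torques, N m; "eef_pos": TCP position; "eef_rot": TCP orientation; "ft_force": force on the tool from outside, world axes, zero at the start; "moment": the same for the moment, N m; "opening": finger opening in m.
Only numpy, scipy, OpenCV 4.12 (cv2) and the standard library are available. Lean on these libraries where they do the work, as an engineer would, in place of code of your own. Each camera call takes 0.05 s, during which the arm holds its last target.

## Working session

There is one attempt and no reset: what is moved stays moved. The work goes in short steps, Python scripts to look and compute and a shell command to move; the robot and the scene stay as the last step left them, time stands still between calls to the robot, and variables do not carry over. Pictures are saved under pics/ and viewed, and the job is handed in when it is done.

```bash
mkdir -p pics; ls; python3 - <<'E'
from plant import sensors, eyes
import cv2,numpy as np
s=sensors.state();print(s)
for n in ["scene","top","wrist"]:
    print(n,eyes.calibration(n))
    p,d=eyes.camera(n)
    cv2.imwrite(f"pics/{n}0.png",p[:,:,::-1]);np.savez(f"{n}0.npz",p=p,d=d)
E
```

```text
pics
{'time_s': 0.0, 'joint_positions': array([-1.29852072,  0.59214248,  0.04832047,  1.60987482, -0.03334116,
        0.9426929 , -0.0336969 ]), 'qd': array([ 0.00060813, -0.00011428,  0.00102535, -0.00127319, -0.00045691,
        0.00292893,  0.00072475]), 'effort': array([-3.86946085e-04, -5.48682582e+01,  1.54612955e+00, -1.98115218e+01,
        9.33841540e-03,  8.88410490e-03,  1.89126854e-05]), 'eef_pos': array([0.25900577, 0.67624088, 0.23010498]), 'eef_rot': array([-0.40123252,  0.58323837,  0.40024338,  0.58193703]), 'ft_force': array([-0.67023749,  0.1112675 , -0.14903775]), 'moment': array([-0.02788199,  0.0348952 ,  0.0070201 ]), 'opening': 0.08537013654765092}
scene {'fx': 439.56838992700546, 'fy': 439.56838992700546, 'cx': 317.889262093751, 'cy': 201.26455659967937, 'distortion': array([-0.07210876,  0.        ,  0.        ,  0.        ,  0.        ]), 'xyz': array([0.84930667, 0.53378207, 1.07801549]), 'rotation': array([ 0.22416677,  0.92807127, -0.28710534, -0.07748229])}
top {'fx': 440.2205972330558, 'fy': 440.2205972330558, 'cx': 316.4263937061819, 'cy': 203.1458951398288, 'distortion': array([-0.10422838,  0.        ,  0.        ,  0.        ,  0.        ]), 'xyz': array([ 0.3559236 , -0.03667191,  1.31110784]), 'rotation': array([-0.70111773,  0.70909966, -0.06112526,  0.04330482])}
wrist {'fx': 338.2466886017915, 'fy': 338.2466886017915, 'cx': 320.16701122407477, 'cy': 192.7223565640063, 'distortion': array([-0.02854806,  0.        ,  0.        ,  0.        ,  0.        ]), 'xyz': array([0.1847257 , 0.70508021, 0.37255208]), 'rotation': array([0.81343992, 0.56003518, 0.0878007 , 0.13025796])}
```

View pics/scene0.png

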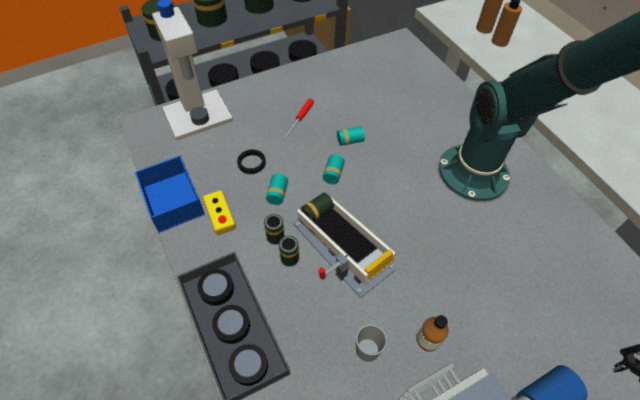

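View pics/top0.png

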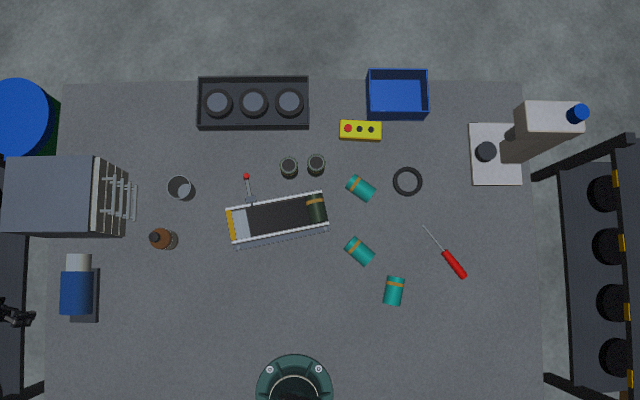

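View pics/wrist0.png

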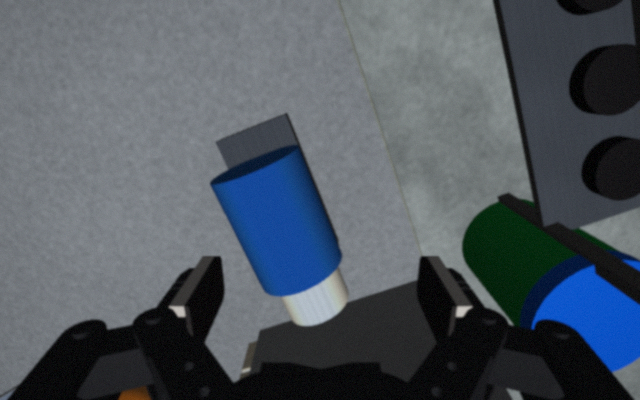

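```bash
python3 - <<'E'
import cv2,numpy as np
p=np.load("top0.npz")['p'];c=p[160:260,210:350,::-1];cv2.imwrite("pics/topz.png",cv2.resize(c,None,fx=5.7,fy=5.7,interpolation=cv2.INTER_CUBIC))
p=np.load("scene0.npz")['p'];c=p[185:305,280:420,::-1];cv2.imwrite("pics/scenez.png",cv2.resize(c,None,fx=5,fy=5,interpolation=cv2.INTER_CUBIC))
E
```

```text
(no output)
```

View pics/topz.png

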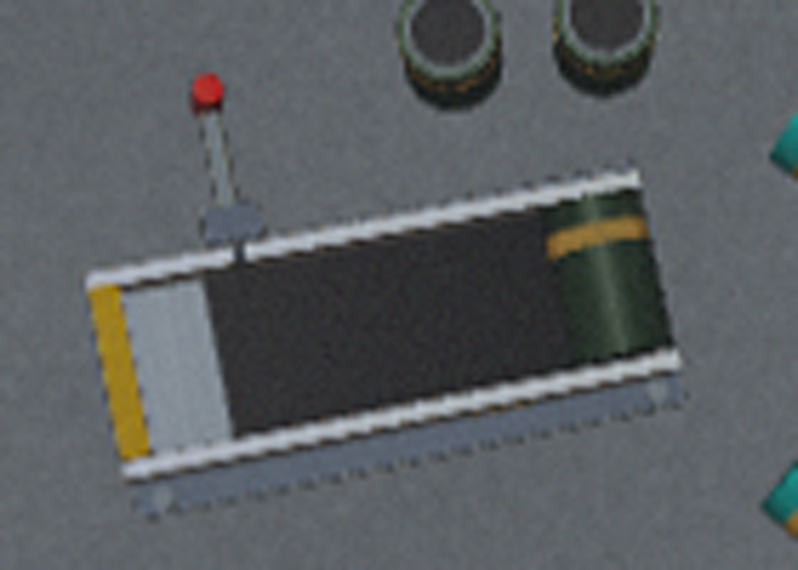

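View pics/scenez.png

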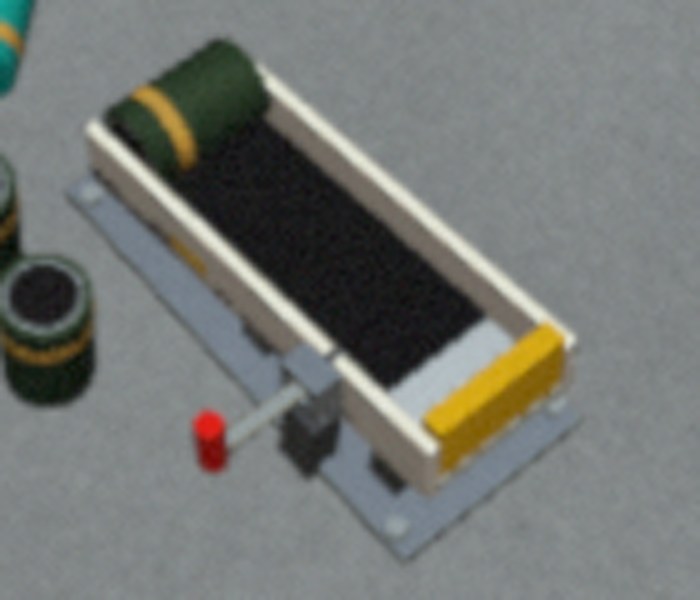

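```bash
cat > h.py <<'E'
import cv2,numpy as np
from scipy.spatial.transform import Rotation as R
from scipy.optimize import least_squares
def ray(c,uv):
    K=np.array([[c['fx'],0,c['cx']],[0,c['fy'],c['cy']],[0,0,1]])
    n=cv2.undistortPoints(np.array([[uv]],float),K,c['distortion'])[0,0]
    return c['xyz'],R.from_quat(c['rotation']).apply([n[0],n[1],1])
def lane_T(p):
    Rm=(R.from_euler('z',p[2])*R.from_euler('x',np.radians(8))).as_matrix()
    return Rm,np.array([p[0],p[1],0.052])
def hit(c,uv,p,z):
    Rm,t=lane_T(p);o,d=ray(c,uv);o=Rm.T@(o-t);d=Rm.T@d
    return o+d*(z-o[2])/d[2]
LANE=None
E
python3 - <<'E'
from h import *
from plant import eyes
T=eyes.calibration('top');S=eyes.calibration('scene')
tz=lambda X,Y:(210+(X+.5)/5.7-.5,160+(Y+.5)/5.7-.5)
sz=lambda X,Y:(280+(X+.5)/5-.5,185+(Y+.5)/5-.5)
# cam,uv,z, axis,val (m)
O=[(T,tz(88,272),.03,0,.051),(T,tz(637,168),.03,0,.051),(T,tz(350,223),.03,0,.051),(T,tz(125,480),.03,0,-.051),(T,tz(680,367),.03,0,-.051),
(T,tz(205,280),0,1,.084),(T,tz(228,400),0,1,.084),(T,tz(120,290),.04,1,.125),(T,tz(150,455),.04,1,.125),(T,tz(209,88),.05,1,.065),
(S,sz(210,420),.05,1,.065),(S,sz(427,422),.04,1,.125),(S,sz(548,325),.04,1,.125),(S,sz(485,318),0,1,.084),(S,sz(390,385),0,1,.084),
(S,sz(88,125),.03,0,.051),(S,sz(435,455),.03,0,.051),(S,sz(262,65),.03,0,-.051),(S,sz(575,342),.03,0,-.051)]
res=lambda p,cs:[ (hit(c,uv,p,z)[a]-v)*1000 for c,uv,z,a,v in O if c['fx'] in cs]
for cs in ([T['fx']],[S['fx']],[T['fx'],S['fx']]):
    r=least_squares(res,[.65,.0,.2],args=(cs,),loss='soft_l1');print(r.x,np.round(r.fun,1))
p=r.x
print('knob',hit(T,tz(209,88),p,.05),hit(S,sz(210,420),p,.05))
Rm,t=lane_T(p)
for q in [(0,-.104,.026),(0,.099,.022),(.128,.065,.05)]: print(q,Rm@q+t)
# depth check
for n,c in(('top',T),('scene',S)):
    f=np.load(n+'0.npz');d=f['d']
    for nm,q in(('deck',(0,0,0)),('sleeve top',(0,-.104,.052)),('seatfloor',(0,.104,-.004)),('wall',(-.047,0,.03))):
        w=Rm@np.array(q)+t;K=np.array([[c['fx'],0,c['cx']],[0,c['fy'],c['cy']],[0,0,1]])
        Rc=R.from_quat(c['rotation']);pc=Rc.inv().apply(w-c['xyz'])
        uv=cv2.projectPoints(pc[None],np.zeros(3),np.zeros(3),K,c['distortion'])[0][0,0]
        print(n,nm,uv,pc[2],d[int(round(uv[1])),int(round(uv[0]))])
E
```

```text
[0.50335316 0.04436064 0.20335407] [ 0.4  0.7  0.2 -0.7 -0.6 -0.9 -0.5  0.4  1.4 -0. ]
[0.50065455 0.04871826 0.18961025] [-0.4  4.2  1.5 -0.6 -2.  -0.6 -3.9  1.3  1. ]
[0.50239746 0.04635546 0.1989676 ] [ 0.4  1.9  0.7 -0.7  0.6 -2.9 -2.7 -1.5 -1.  -1.6  1.2  6.6  4.7  2.6
  0.6 -3.1 -3.7 -0.8  1.2]
knob [0.12669026 0.06336543 0.05      ] [0.1238963  0.06617526 0.05      ]
(0, -0.104, 0.026) [ 0.523469   -0.0581477   0.06327297]
(0, 0.099, 0.022) [0.48362501 0.13945645 0.08756403]
(0.128, 0.065, 0.05) [0.6165249  0.12793177 0.11055965]
top deck [276.24844658 217.58776207] 1.2643711052808462 1.2607926
top sleeve top [313.96909757 207.96257889] 1.2337775143630612 1.2342987
top seatfloor [240.35445125 224.64277288] 1.2483295957198757 1.2485944
top wall [280.34721481 232.40732103] 1.2286868340062438 1.2252477
scene deck [343.12034683 236.72785499] 1.1819154790905786 1.1812084
scene sleeve top [317.65015231 202.40997228] 1.1993328679330413 1.2080321
scene seatfloor [369.56649746 262.05772533] 1.1282745849147529 1.1331756
scene wall [356.09769282 220.64774253] 1.1764602755659472 1.1804464
```

```bash
sed -i 's/^LANE=None/LANE=[0.5034,0.0444,0.2034]/' h.py; cat >> h.py <<'E'
def lane(p,L=None):
    Rm,t=lane_T(L or LANE);return Rm.T@(np.array(p)-t)
def world(q,L=None):
    Rm,t=lane_T(L or LANE);return Rm@np.array(q)+t
E
python3 - <<'E'
from h import *
from plant import sensors
s=sensors.state();Rt=R.from_quat(s['eef_rot']).as_matrix()
print(Rt.round(3),s['eef_pos'])
print('tool z yaw deg',np.degrees(np.arctan2(Rt[1,2],Rt[0,2])),'lane',np.degrees(LANE[2]))
for nm,q in (('pre',(0,-.165,.10)),('low',(0,-.160,.014)),('mid',(0,-.03,.2))): w=world(q);print(nm,w,(w-s['eef_pos'])*1000)
E
```

```text
[[-0.001 -0.934  0.358]
 [-0.002  0.358  0.934]
 [-1.    -0.    -0.002]] [0.25910582 0.67644402 0.2304063 ]
tool z yaw deg 69.04277231741443 lane 11.653961552960943
pre [ 0.539217   -0.12925634  0.12806325] [ 280.11118448 -805.7003587  -102.34305191]
low [ 0.53579911 -0.11268492  0.04359606] [ 276.69329181 -789.12893473 -186.81024032]
mid [ 0.51502364 -0.01195645  0.24587842] [ 255.91782268 -688.40046242   15.47212359]
```

```bash
python3 -m jog '0 0 -0.5 130 -345 40 30;0 0 -0.5 130 -345 40 30;0 0 -0.5 130 -345 40 30;0 0 -0.5 130 -345 40 30;0 0 -0.5 130 -345 40 30;0 0 -0.5 130 -345 40 30;0 0 -1.0 280 -760 40 30;0 0 -1.0 280 -760 40 30;0 0 -1.0 280 -760 40 30;0 0 -1.0 280 -760 40 30;0 0 -1.0 280 -760 40 30;0 0 -1.0 280 -760 40 30'; python3 - <<'E'
from h import *
from plant import sensors
s=sensors.state();Rt=R.from_quat(s['eef_rot']).as_matrix()
print(s['time_s'],np.degrees(np.arctan2(Rt[1,2],Rt[0,2])),lane(s['eef_pos']),s['joint_positions'])
E
```

```text
time_s: 1.35
eef_pos: [0.4671, 0.1142, 0.2683]
eef_rot: [-0.072, 0.703, 0.073, 0.703]
ft_force: [0.6, 0.1, -0.2]
opening: 0.0301
1.35 11.773442849236353 [-0.02142492  0.10506115  0.20362847] [-0.69736727  0.25138904  0.44250104  2.12069961 -0.14962984  0.79817086
  0.04320024]
```

```bash
python3 - <<'E'
from h import *
from plant import eyes
import pickle
c=eyes.calibration('wrist');p,d=eyes.camera('wrist');pickle.dump((c,p,d),open('w1.pkl','wb'))
cv2.imwrite('pics/w1.png',p[:,:,::-1])
E
```

```text
(no output)
```

View pics/w1.png

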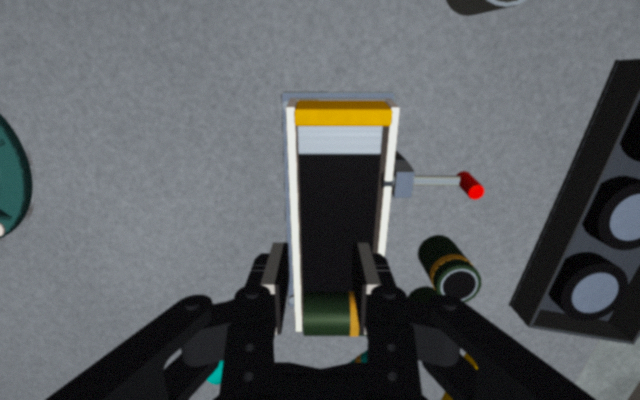

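```bash
python3 - <<'E'
import pickle,cv2
c,p,d=pickle.load(open('w1.pkl','rb'))
cv2.imwrite('pics/w1z.png',cv2.resize(p[85:215,270:500,::-1],None,fx=3.4,fy=3.4,interpolation=cv2.INTER_CUBIC))
E
```

```text
(no output)
```

View pics/w1z.png

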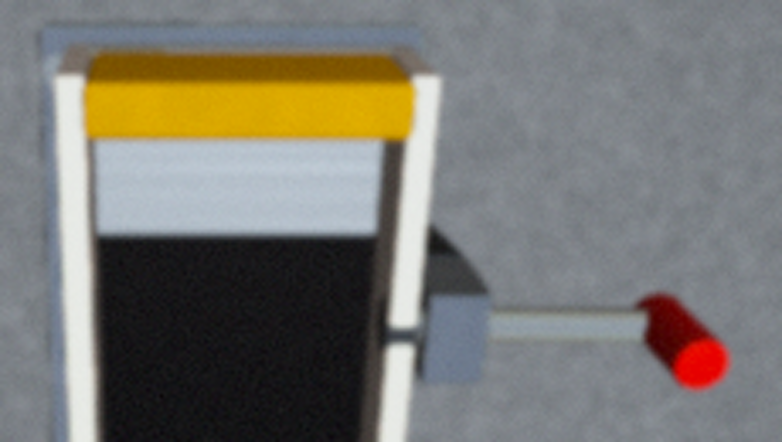

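```bash
python3 - <<'E'
from h import *
import pickle
c,p,d=pickle.load(open('w1.pkl','rb'))
z=lambda X,Y:(270+(X+.5)/3.4-.5,85+(Y+.5)/3.4-.5)
O=[((90,138),.04,1,.125),((410,139),.04,1,.125),((100,236),0,1,.084),((375,238),0,1,.084),((701,362),.05,1,.065),((55,90),.03,0,-.051),((69,440),.03,0,-.051),((440,85),.03,0,.051),((408,440),.03,0,.051)]
f=lambda p:[(hit(c,z(*uv),p,h)[a]-v)*1000 for uv,h,a,v in O]
r=least_squares(f,LANE);print(r.x,r.fun.round(1),np.round(f(LANE),1))
print('knob',hit(c,z(701,362),r.x,.05))
hsv=cv2.cvtColor(p,cv2.COLOR_RGB2HSV)
for uv in((303,312),(362,312),(330,294),(330,334)): print(hit(c,uv,list(r.x),.052),hit(c,uv,list(r.x),.026))
Rm,t=lane_T(r.x)
for nm,q in(('sleeve',(0,-.104,.052)),('deck',(0,.03,0))):
    w=Rm@np.array(q)+t;pc=R.from_quat(c['rotation']).inv().apply(w-c['xyz']);u=c['fx']*pc[:2]/pc[2]+[c['cx'],c['cy']];print(nm,u,pc[2],d[int(u[1]),int(u[0])])
E
```

```text
[0.50205126 0.04508319 0.20782107] [ 0.3 -0.1  0.2 -0.6  0.2  0.2 -0.4 -0.4  0.6] [ 1.   1.   1.   0.6  1.8 -1.5 -1.7 -2.2 -0.8]
knob [0.12575497 0.06524649 0.05      ]
[-0.039763   -0.08468162  0.052     ] [-0.04160452 -0.11122692  0.026     ]
[ 0.02668292 -0.08487088  0.052     ] [ 0.03097589 -0.11143366  0.026     ]
[-0.00966442 -0.05811869  0.052     ] [-0.00872715 -0.08221162  0.026     ]
[-0.00896837 -0.11978118  0.052     ] [-0.00796684 -0.14956699  0.026     ]
sleeve [338.02008273 324.89277228] 0.38789514483395315 0.39051902
deck [338.36954081 200.25055213] 0.3756210188873565 0.374861
```

```bash
sed -i 's/^LANE=.*/LANE=[0.5021,0.0451,0.2078]/' h.py; cat > st.py <<'E'
from h import *
from plant import sensors
import sys
s=sensors.state();print(s['time_s'],'lane mm',(lane(s['eef_pos'])*1000).round(1),'F lane',(lane_T(LANE)[0].T@s['ft_force']).round(1),s['opening'])
for a in sys.argv[1:]:
    q=np.array([float(v) for v in a.split(',')])/1000;print(a,'shift',((world(q)-s['eef_pos'])*1000).round(1))
E
python3 st.py 0,-165,180 0,-165,80 0,-165,14
```

```text
1.4 lane mm [-19.1  94.  206. ] F lane [ 0.1 -5.7  1.2] 0.02990075105455917
0,-165,180 shift [  70.9 -243.5  -61.8]
0,-165,80 shift [  68.  -229.9 -160.8]
0,-165,14 shift [  66.1 -220.9 -226.1]
```

```bash
python3 -m jog '0 0 0 20 -70 -30 30;0 0 0 30 -105 -50 30;0 0 0 40 -140 -60 30;0 0 0 50 -175 -60 30;0 0 0 60 -210 -60 30;0 0 0 69 -236 -60 30;0 0 0 69 -236 -60 30;0 0 0 69 -236 -60 30;0 0 0 69 -236 -60 30'; python3 st.py 0,-165,80 0,-165,14
```

```text
time_s: 2.3
eef_pos: [0.5355, -0.1183, 0.2078]
eef_rot: [-0.073, 0.704, 0.073, 0.703]
ft_force: [-0.2, 0.9, -0.3]
opening: 0.03
2.3 lane mm [  -1.  -143.5  177.5] F lane [-0.   0.8 -0.5] 0.029956048428292685
0,-165,80 shift [  2.6  -7.4 -99.5]
0,-165,14 shift [   0.7    1.6 -164.9]
```

```bash
python3 -m jog '0 0 0 3 -14 -40 30;0 0 0 3 -14 -75 30;0 0 0 3 -10 -105 30;0 0 0 3 -8 -130 30;0 0 0 3 -6 -145 30;0 0 0 3 -6 -145 30;0 0 0 3 -6 -145 30'; python3 st.py 0,-165,14; python3 - <<'E'
from h import *
from plant import eyes
for n in('wrist','scene'):
    p,d=eyes.camera(n); cv2.imwrite(f'pics/{n}2.png',p[:,:,::-1] if n=='wrist' else cv2.resize(p[140:320,220:460,::-1],None,fx=3,fy=3))
E
```

```text
time_s: 3.0
eef_pos: [0.539, -0.1248, 0.0633]
eef_rot: [-0.073, 0.703, 0.073, 0.703]
ft_force: [-0.5, -0.3, 0.5]
opening: 0.0303
3.0 lane mm [   1.1 -170.6   35.4] F lane [-0.5 -0.1  0.5] 0.03032098123233344
0,-165,14 shift [ -2.8   8.1 -20.4]
```

View pics/wrist2.png

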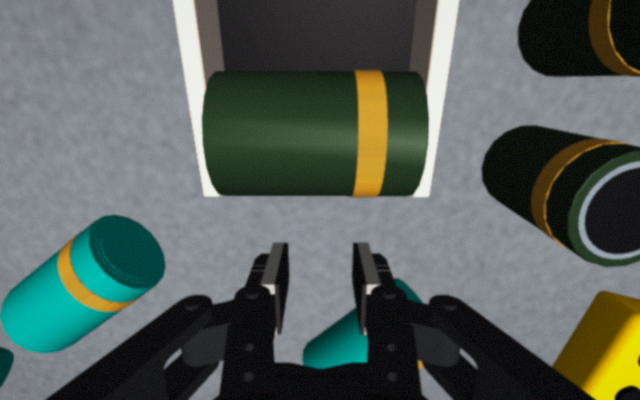

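View pics/scene2.png

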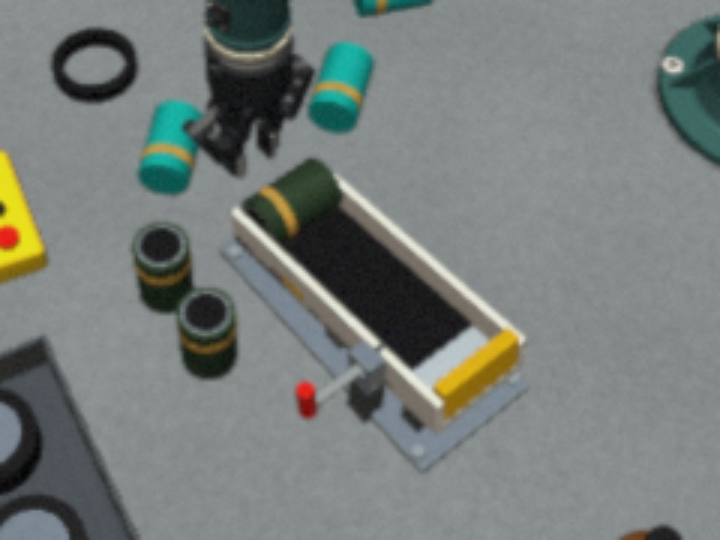

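```bash
python3 - <<'E'
from h import *
from plant import eyes
p=np.load('top0.npz')['p'];hsv=cv2.cvtColor(p,cv2.COLOR_RGB2HSV)
m=cv2.inRange(hsv,(82,120,60),(98,255,255));T=eyes.calibration('top')
for c in cv2.findContours(m,0,2)[0]:
    if cv2.contourArea(c)>60:
        P=[]
        for uv in cv2.boxPoints(cv2.minAreaRect(c)):
            o,d=ray(T,uv);w=o+d*(.03-o[2])/d[2];P.append((lane(w)*1000).round())
        print(P)
E
python3 st.py 0,-152,10
```

```text
[array([-305., -244.,   12.]), array([-254., -267.,   15.]), array([-274., -313.,   22.]), array([-325., -290.,   19.])]
[array([-243., -271.,   16.]), array([-230., -277.,   17.]), array([-251., -323.,   23.]), array([-264., -317.,   22.])]
[array([-148., -185.,    4.]), array([-119., -226.,    9.]), array([-164., -257.,   14.]), array([-192., -217.,    8.])]
[array([-126., -171.,    2.]), array([ -96., -208.,    7.]), array([-109., -218.,    8.]), array([-138., -181.,    3.])]
[array([  30., -232.,   10.]), array([  64., -268.,   15.]), array([  24., -305.,   21.]), array([ -10., -269.,   16.])]
[array([  50., -215.,    8.]), array([  84., -250.,   13.]), array([  73., -260.,   14.]), array([  40., -225.,    9.])]
3.1 lane mm [   1.6 -171.4   36.4] F lane [ 0.3 -1.2 -0.1] 0.029716083801773076
0,-152,10 shift [ -6.3  22.  -23.4]
```

```bash
python3 -m jog '0 0 0 -3 10 -5 30;0 0 0 -5 18 -12 30;0 0 0 -6 20 -20 30;0 0 0 -6 22 -24 30;0 0 0 -6 22 -24 30;0 0 0 -6 22 -24 30'; python3 st.py 0,-137,10 0,62,10
```

```text
time_s: 3.7
eef_pos: [0.5328, -0.1042, 0.0389]
eef_rot: [-0.072, 0.704, 0.072, 0.703]
ft_force: [0.1, -0.8, 0.2]
opening: 0.0299
3.7 lane mm [  -0.7 -152.7    8.2] F lane [-0.  -0.7  0.3] 0.02988693558664722
0,-137,10 shift [-2.4 15.2  4. ]
0,62,10 shift [-43.1 208.   31.6]
```

```bash
python3 -m jog '0 0 0 -0.6 2.9 1.4 30;0 0 0 -1.2 5.8 1.8 30;0 0 0 -1.8 8.7 2.2 30;0 0 0 -2.5 11.6 2.7 30;0 0 0 -3.1 14.5 3.1 30;0 0 0 -3.7 17.4 3.5 30;0 0 0 -4.3 20.3 3.9 30;0 0 0 -4.9 23.3 4.3 30;0 0 0 -5.5 26.2 4.8 30;0 0 0 -6.1 29.1 5.2 30;0 0 0 -6.1 29.1 5.2 30'; python3 st.py; python3 - <<'E'
from h import *
from plant import eyes
for n in('wrist','scene'):
    p,d=eyes.camera(n); cv2.imwrite(f'pics/{n}3.png',p[:,:,::-1] if n=='wrist' else cv2.resize(p[140:320,220:460,::-1],None,fx=3,fy=3))
E
```

```text
time_s: 4.8
eef_pos: [0.5265, -0.0739, 0.0443]
eef_rot: [-0.072, 0.704, 0.073, 0.703]
ft_force: [-0.5, 0.1, -0.3]
opening: 0.0298
4.8 lane mm [  -0.6 -121.4    9.2] F lane [-0.5  0.2 -0.3] 0.02981556707046781
```

View pics/wrist3.png

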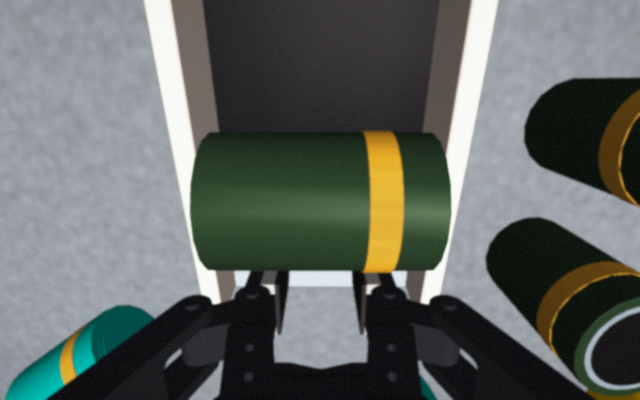

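View pics/scene3.png

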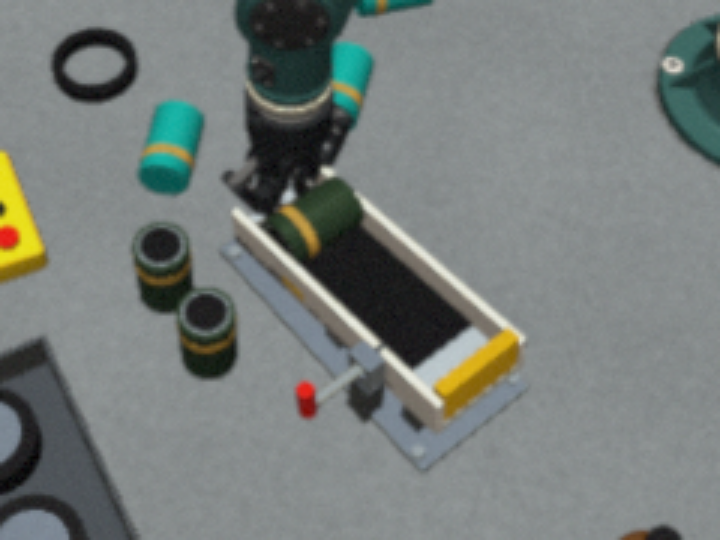

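```bash
python3 -m jog '0 0 0 -0.6 2.9 0.4 30;0 0 0 -1.4 6.8 1.0 30;0 0 0 -2.2 10.7 1.5 30;0 0 0 -3.1 14.5 2.1 30;0 0 0 -3.9 18.4 2.6 30;0 0 0 -4.7 22.3 3.2 30;0 0 0 -5.5 26.2 3.8 30;0 0 0 -6.3 30 4.3 30;0 0 0 -7.1 33.9 4.9 30;0 0 0 -8.0 37.8 5.4 30;0 0 0 -8.8 41.7 6 30;0 0 0 -9.4 44.6 6.4 30'; python3 st.py
python3 -m jog '0 0 0 -0.6 2.9 0.4 30;0 0 0 -1.4 6.8 1.0 30;0 0 0 -2.2 10.7 1.5 30;0 0 0 -3.1 14.5 2.1 30;0 0 0 -3.9 18.4 2.6 30;0 0 0 -4.7 22.3 3.2 30;0 0 0 -5.5 26.2 3.8 30;0 0 0 -6.3 30 4.3 30;0 0 0 -7.1 33.9 4.9 30;0 0 0 -8.0 37.8 5.4 30;0 0 0 -8.8 41.7 6 30;0 0 0 -9.4 44.6 6.4 30'; python3 st.py;  python3 - <<'E'
from h import *
from plant import eyes
for n in('wrist','scene'):
    p,d=eyes.camera(n); cv2.imwrite(f'pics/{n}4.png',p[:,:,::-1] if n=='wrist' else cv2.resize(p[140:320,220:460,::-1],None,fx=3,fy=3))
E
```

```text
time_s: 6.1
eef_pos: [0.5173, -0.0297, 0.0508]
eef_rot: [-0.072, 0.703, 0.073, 0.703]
ft_force: [1.3, -1.3, 0.5]
opening: 0.0299
6.1 lane mm [ -0.6 -75.8   9.4] F lane [ 1.  -1.4  0.7] 0.029874578546402488
time_s: 7.3
eef_pos: [0.5079, 0.0149, 0.0571]
eef_rot: [-0.072, 0.703, 0.073, 0.703]
ft_force: [0.9, -1.2, 1.1]
opening: 0.03
7.3 lane mm [ -0.5 -29.8   9.4] F lane [ 0.7 -1.2  1.2] 0.02998960089007212
```

View pics/wrist4.png

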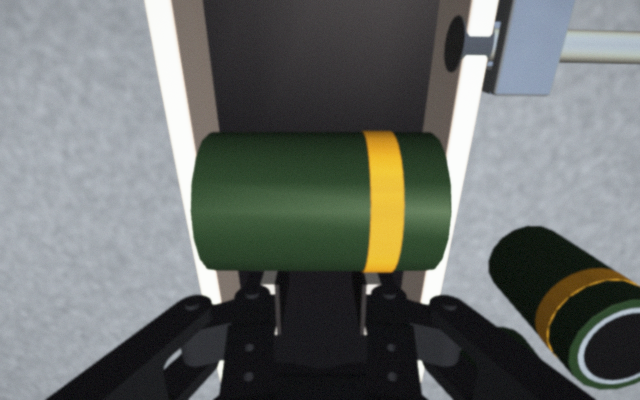

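View pics/scene4.png

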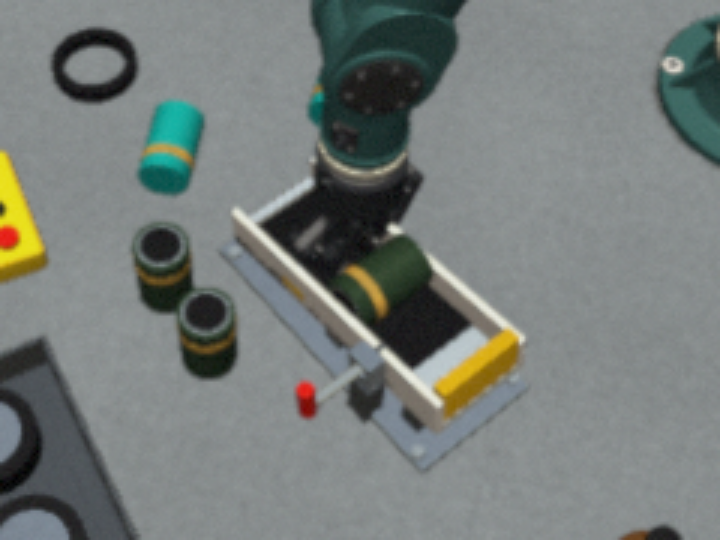

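```bash
python3 -m jog '0 0 0 -0.6 2.9 0.4 30;0 0 0 -1.4 6.8 1.0 30;0 0 0 -2.2 10.7 1.5 30;0 0 0 -3.1 14.5 2.1 30;0 0 0 -3.9 18.4 2.6 30;0 0 0 -4.7 22.3 3.2 30;0 0 0 -5.5 26.2 3.8 30;0 0 0 -6.3 30 4.3 30;0 0 0 -7.1 33.9 4.9 30;0 0 0 -8.0 37.8 5.4 30;0 0 0 -8.8 41.7 6 30;0 0 0 -9.4 44.6 6.4 30'; python3 st.py
python3 -m jog '0 0 0 -0.6 2.9 0.4 30;0 0 0 -1.2 5.8 0.8 30;0 0 0 -1.8 8.7 1.2 30;0 0 0 -2.5 11.6 1.7 30;0 0 0 -3.1 14.5 2.1 30;0 0 0 -3.7 17.4 2.5 30;0 0 0 -4.3 20.3 2.9 30;0 0 0 -4.9 23.3 3.3 30;0 0 0 -5.5 26.2 3.8 30;0 0 0 -6.1 29.1 4.2 30;0 0 0 -6.5 31 4.5 30'; python3 st.py;  python3 - <<'E'
from h import *
from plant import eyes
for n in('wrist','scene'):
    p,d=eyes.camera(n); cv2.imwrite(f'pics/{n}5.png',p[:,:,::-1] if n=='wrist' else cv2.resize(p[140:320,220:460,::-1],None,fx=3,fy=3))
E
```

```text
time_s: 8.6
eef_pos: [0.4985, 0.0594, 0.0636]
eef_rot: [-0.072, 0.703, 0.073, 0.703]
ft_force: [0.3, -1.5, 0.4]
opening: 0.0303
8.6 lane mm [-0.5 16.2  9.4] F lane [-0.1 -1.4  0.6] 0.030267658857332087
time_s: 9.7
eef_pos: [0.4919, 0.0907, 0.068]
eef_rot: [-0.072, 0.704, 0.073, 0.703]
ft_force: [0.2, -0.0, 0.5]
opening: 0.03
9.7 lane mm [-0.6 48.5  9.3] F lane [0.2 0.  0.5] 0.030026787272720516
```

View pics/wrist5.png

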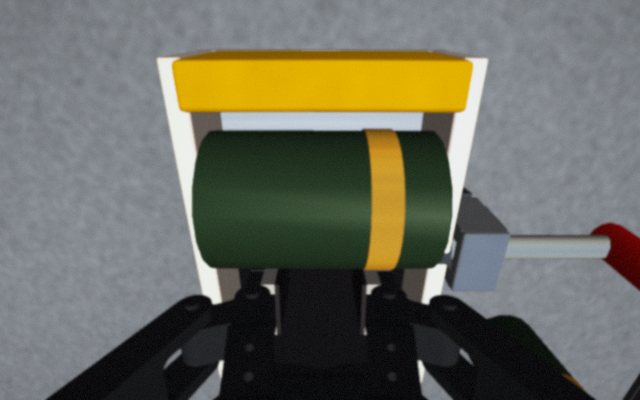

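View pics/scene5.png

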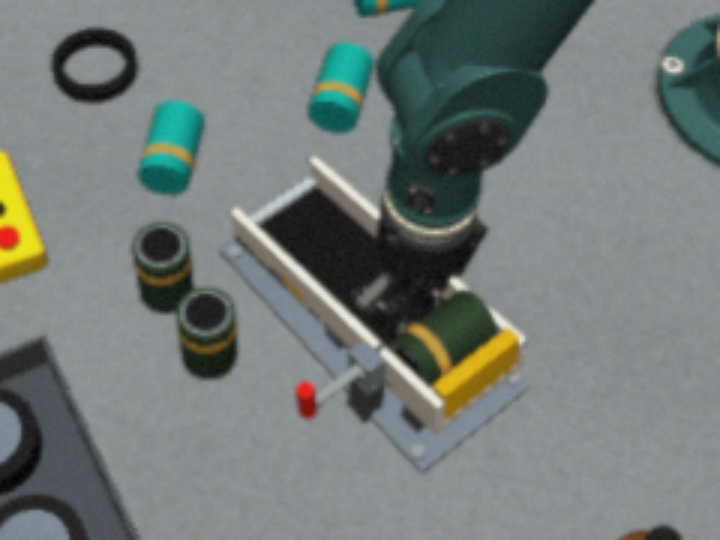

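```bash
python3 -m jog '0 0 0 -0.4 1.9 0.3 30;0 0 0 -0.8 3.9 0.6 30;0 0 0 -1.2 5.8 0.8 30;0 0 0 -1.6 7.8 1.1 30;0 0 0 -2.0 9.7 1.4 30;0 0 0 -2.5 11.6 1.7 30;0 0 0 -2.5 11.6 1.7 30;0 0 0 -2.5 11.6 1.7 30'; python3 st.py;  python3 - <<'E'
from h import *
from plant import eyes
for n in('wrist','scene'):
    p,d=eyes.camera(n); cv2.imwrite(f'pics/{n}6.png',p[:,:,::-1] if n=='wrist' else cv2.resize(p[200:290,340:460,::-1],None,fx=6,fy=6))
E
```

```text
time_s: 10.6
eef_pos: [0.4899, 0.1013, 0.0698]
eef_rot: [-0.072, 0.703, 0.072, 0.704]
ft_force: [-0.0, -2.0, 0.8]
opening: 0.0299
10.6 lane mm [-0.4 59.4  9.6] F lane [-0.4 -1.8  1.1] 0.029935398077116485
```

View pics/wrist6.png

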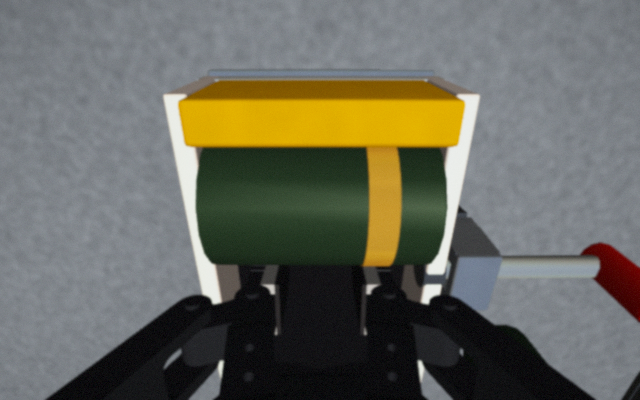

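View pics/scene6.png

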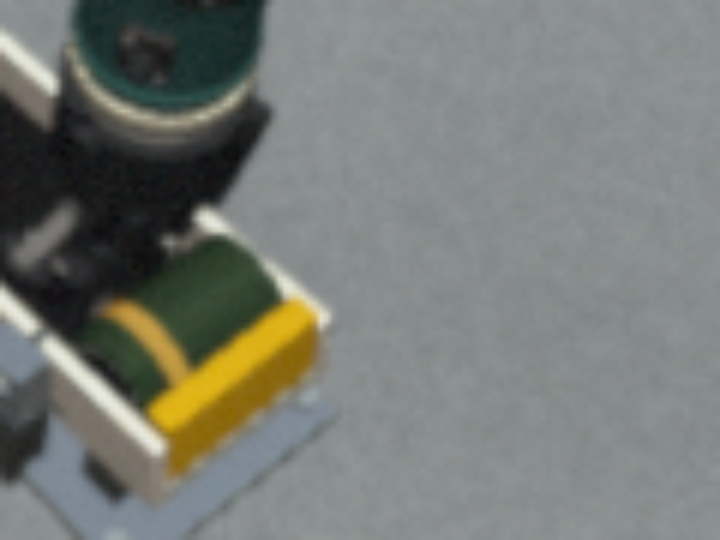

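```bash
python3 -m jog '0 0 0 0.4 -2 -0.2 30;0 0 0 1 -5 -0.7 30;0 0 0 2 -10 -1 30;0 0 0 4 -20 -2 30;0 0 0 4 -20 -2 30;0 0 0 4 -20 15 30;0 0 0 4 -20 50 30;0 0 0 4 -20 90 30;0 0 0 4 -20 110 0;0 0 0 4 -20 110 0;0 0 0 4 -20 110 0'; python3 st.py 175,65,110;  python3 - <<'E'
from h import *
from plant import eyes
import pickle
c=eyes.calibration('wrist');p,d=eyes.camera('wrist'); cv2.imwrite(f'pics/w7.png',p[:,:,::-1]);pickle.dump((c,p,d),open('w7.pkl','wb'))
E
```

```text
time_s: 11.8
eef_pos: [0.4935, 0.0817, 0.1798]
eef_rot: [-0.072, 0.703, 0.073, 0.703]
ft_force: [-0.4, -0.6, -1.1]
opening: 0.0003
11.8 lane mm [ -0.9  55.  121.3] F lane [-0.5 -0.7 -1. ] 0.00026246150802541456
175,65,110 shift [169.8  47.5  -9.8]
```

View pics/w7.png

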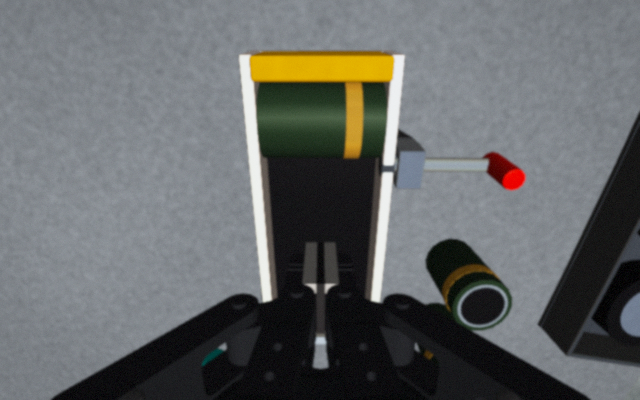

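```bash
python3 - <<'E'
from h import *
import pickle
from plant import eyes
c,p,d=pickle.load(open('w7.pkl','rb'))
print('knob',hit(c,(512.5,178),LANE,.05)*1000)
print('stop',hit(c,(320,81.5),LANE,.04)*1000)
T=eyes.calibration('top')
for uv in((289,165),(316,162),(180,185),(158,238)):
    o,dd=ray(T,uv);w=o+dd*(.08-o[2])/dd[2];print(uv,w,lane(w)*1000)
# depth pts on sleeve -> lane
Rc=R.from_quat(c['rotation']).as_matrix();Rm,t=lane_T(LANE);K=np.array([[c['fx'],0,c['cx']],[0,c['fy'],c['cy']],[0,0,1]])
for col in(275,300,330,375):
    P=[]
    for r in range(84,156,2):
        n=cv2.undistortPoints(np.array([[[col,r]]],float),K,c['distortion'])[0,0];z=d[r,col]
        if z>0:P.append(Rm.T@(c['xyz']+Rc@np.array([n[0]*z,n[1]*z,z])-t))
    P=np.array(P);r=least_squares(lambda q:np.hypot(P[:,1]-q[0],P[:,2]-q[1])-.026,[.099,.022],loss='soft_l1',f_scale=.002);print(col,P[:,0].mean(),r.x)
E
```

```text
knob [124.88100549  65.46045432  50.        ]
stop [ -0.97355513 124.48453003  40.        ]
(289, 165) [0.65031587 0.00812964 0.08      ] [137.40005796 -62.2066207   37.01774243]
(316, 162) [ 0.65853985 -0.06934215  0.08      ] [ 129.4640856  -138.95420117   47.80391145]
(180, 185) [0.59516065 0.31974775 0.08      ] [147.72060459 251.00850145  -7.00177228]
(158, 238) [0.44428282 0.37778938 0.08      ] [ 12.06301945 338.07312712 -19.23790744]
275 -0.02891687597894658 [0.09707408 0.02169326]
300 -0.013427047593137382 [0.09733368 0.02158627]
330 0.005170413371247965 [0.09695463 0.02152985]
375 0.033092715658982 [0.0970425  0.02151096]
```

```bash
python3 -m jog '0 0 0 40 12 0 0;0 0 0 80 24 0 0;0 0 0 120 35 0 0;0 0 0 150 43 0 0;0 0 0 168 47 -5 0;0 0 0 168 47 -10 0;0 0 0 168 47 -10 0;0 0 0 168 47 -10 0'; python3 st.py 172,65,22
```

```text
time_s: 12.65
eef_pos: [0.6595, 0.1277, 0.1683]
eef_rot: [-0.072, 0.705, 0.072, 0.702]
ft_force: [-0.5, -0.2, -0.2]
opening: -0.0001
12.65 lane mm [171.1  64.1 108.5] F lane [-0.6 -0.1 -0.2] -6.165054207383873e-05
172,65,22 shift [ -1.8  12.9 -85.5]
```

```bash
python3 -m jog '0 0 0 0 4 -25 0;0 0 0 0 8 -50 0;0 0 0 -1 12 -70 0;0 0 0 -2 13 -85 0;0 0 0 -2 13 -85 0;0 0 0 -2 13 -85 0'; python3 st.py 150,65,22 102,65,22; python3 - <<'E'
from h import *
from plant import eyes
for n in('wrist','scene'):
    p,d=eyes.camera(n); cv2.imwrite(f'pics/{n}8.png',p[:,:,::-1] if n=='wrist' else cv2.resize(p[180:300,260:420,::-1],None,fx=5,fy=5))
E
```

```text
time_s: 13.25
eef_pos: [0.6596, 0.141, 0.0852]
eef_rot: [-0.072, 0.703, 0.072, 0.703]
ft_force: [0.0, -0.3, 0.1]
opening: 0.0001
13.25 lane mm [173.9  65.4  24.3] F lane [-0.1 -0.3  0.1] 0.00011311967170279973
150,65,22 shift [-23.4  -5.   -2.3]
102,65,22 shift [-70.3 -14.9  -2.3]
```

View pics/wrist8.png

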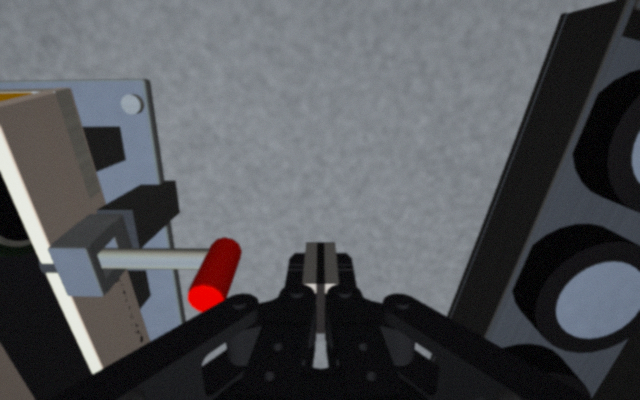

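View pics/scene8.png

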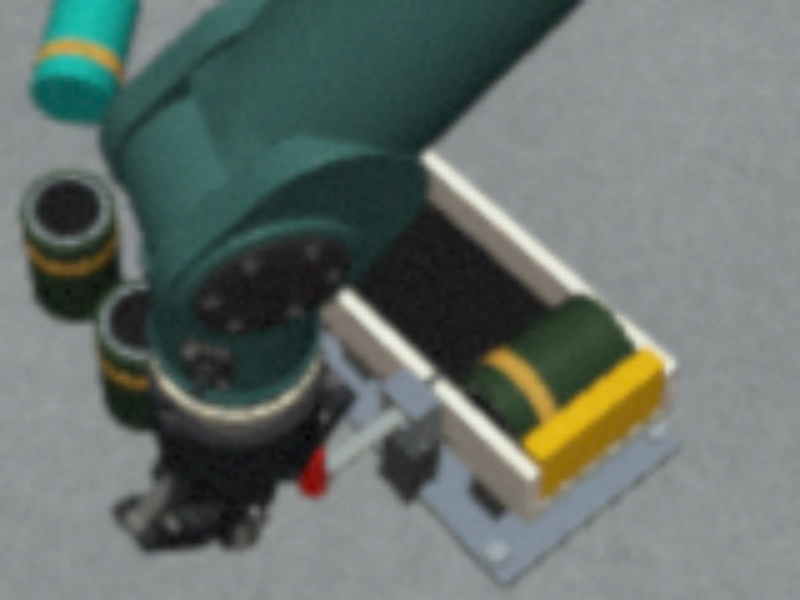

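```bash
python3 -m jog '0 0 0 -5 -1 6 0;0 0 0 -10 -2 6 0;0 0 0 -15 -3.1 6 0;0 0 0 -20 -4.2 6 0;0 0 0 -24 -5 6 0;0 0 0 -28 -5.9 6 0;0 0 0 -32 -6.7 6 0;0 0 0 -36 -7.6 6 0;0 0 0 -40 -8.4 6 0;0 0 0 -44 -9.3 6 0;0 0 0 -48 -10.1 6 0;0 0 0 -48 -10.1 6 0'; python3 st.py; python3 - <<'E'
from h import *
from plant import eyes
import pickle
c=eyes.calibration('wrist');p,d=eyes.camera('wrist'); cv2.imwrite(f'pics/w9.png',p[:,:,::-1])
E
```

```text
time_s: 14.55
eef_pos: [0.6106, 0.1313, 0.0907]
eef_rot: [-0.072, 0.704, 0.072, 0.703]
ft_force: [1.5, 0.1, -0.3]
opening: -0.0001
14.55 lane mm [123.9  66.7  29.7] F lane [ 1.5 -0.2 -0.3] -0.00011702500884803314
```

View pics/w9.png

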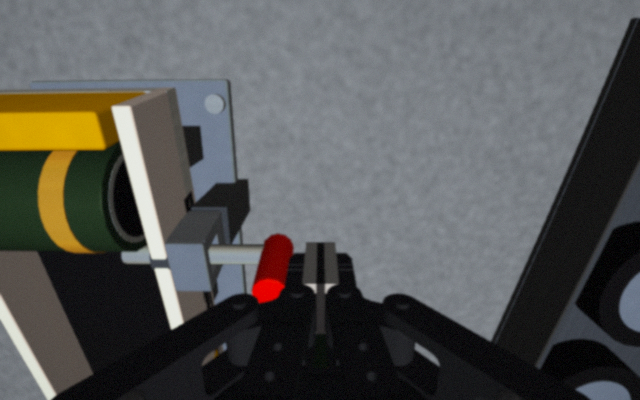

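```bash
python3 -m jog '0 0 0 -2 -0.5 0 0;0 0 0 -4 -1.1 0 0;0 0 0 -6 -1.6 0 0;0 0 0 -8 -2 0 0;0 0 0 -10 -2.4 0 0;0 0 0 -12 -2.8 0 0;0 0 0 -12 -2.8 0 0'; python3 st.py
python3 - <<'E'
from h import *
from plant import eyes
import pickle
c=eyes.calibration('wrist');p,d=eyes.camera('wrist'); cv2.imwrite(f'pics/w10.png',p[:,:,::-1])
h=cv2.cvtColor(p,cv2.COLOR_RGB2HSV);m=cv2.inRange(h,(0,200,210),(8,255,255));ys,xs=np.nonzero(m);print(len(xs),np.median(xs),np.median(ys),xs.min(),xs.max())
print(hit(c,(np.median(xs),np.median(ys)),LANE,.05)*1000)
E
```

```text
time_s: 15.3
eef_pos: [0.5991, 0.1286, 0.0907]
eef_rot: [-0.072, 0.704, 0.072, 0.703]
ft_force: [0.8, 0.6, -0.4]
opening: -0.0002
15.3 lane mm [112.1  66.4  29.8] F lane [ 0.9  0.4 -0.4] -0.00016017923224203679
483 267.0 289.0 253 283
[89.64438425 66.22313089 50.        ]
```

View pics/w10.png

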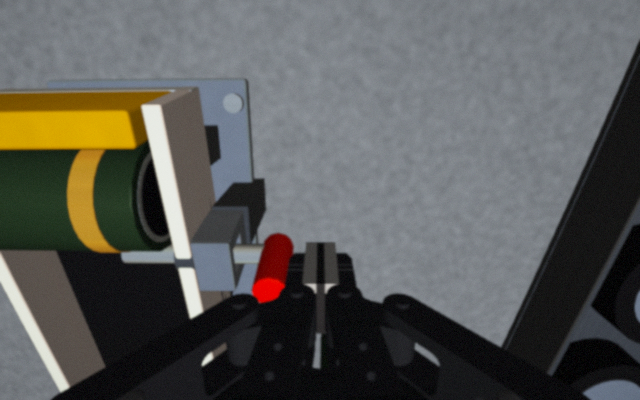

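```bash
python3 -m jog '0 0 0 -1 -0.2 0 0;0 0 0 -2 -0.4 0 0;0 0 0 -3 -0.6 0 0;0 0 0 -4 -0.8 0 0;0 0 0 -5 -1.0 0 0;0 0 0 -5 -1.0 0 0'; python3 st.py
python3 -m jog '0 0 0 -0.5 -0.1 0 0;0 0 0 -1 -0.2 0 0;0 0 0 -1 -0.2 0 0'; python3 st.py
```

```text
time_s: 15.95
eef_pos: [0.5945, 0.1274, 0.0907]
eef_rot: [-0.072, 0.703, 0.072, 0.703]
ft_force: [1.4, 1.4, -0.8]
opening: -0.0002
15.95 lane mm [107.4  66.3  29.8] F lane [ 1.7  0.9 -0.9] -0.00018708430430804977
time_s: 16.25
eef_pos: [0.5937, 0.1273, 0.0908]
eef_rot: [-0.072, 0.703, 0.072, 0.703]
ft_force: [2.4, 1.1, -0.5]
opening: 0.0
16.25 lane mm [106.6  66.3  29.8] F lane [ 2.6  0.5 -0.6] 3.728203236345256e-05
```

```bash
python3 -m jog '0 0 0 -0.5 -0.1 0 0;0 0 0 -1 -0.2 0 0;0 0 0 -1 -0.2 0 0'; python3 st.py
python3 -m jog '0 0 0 -0.5 -0.1 0 0;0 0 0 -1 -0.2 0 0;0 0 0 -1 -0.2 0 0'; python3 st.py
```

```text
time_s: 16.55
eef_pos: [0.5926, 0.1271, 0.0908]
eef_rot: [-0.072, 0.703, 0.072, 0.703]
ft_force: [2.3, -0.0, -0.6]
opening: 0.0002
16.55 lane mm [105.5  66.4  29.8] F lane [ 2.2 -0.6 -0.5] 0.00019140861829969842
time_s: 16.85
eef_pos: [0.5917, 0.1269, 0.0908]
eef_rot: [-0.072, 0.703, 0.072, 0.703]
ft_force: [0.4, -0.2, 0.4]
opening: 0.0004
16.85 lane mm [104.5  66.4  29.8] F lane [ 0.4 -0.2  0.4] 0.0003941558234324701
```

```bash
python3 -m jog '0 0 0 -0.5 -0.1 0 0;0 0 0 -1 -0.2 0 0;0 0 0 -1 -0.2 0 0'; python3 st.py
python3 -m jog '0 0 0 -0.5 -0.1 0 0;0 0 0 -1 -0.2 0 0;0 0 0 -1 -0.2 0 0'; python3 st.py
python3 - <<'E'
from h import *
from plant import eyes
import pickle
c=eyes.calibration('wrist');p,d=eyes.camera('wrist'); cv2.imwrite(f'pics/w11.png',p[:,:,::-1])
h=cv2.cvtColor(p,cv2.COLOR_RGB2HSV);m=cv2.inRange(h,(0,200,210),(8,255,255));ys,xs=np.nonzero(m);print(len(xs),np.median(xs),np.median(ys),xs.min(),xs.max())
print(hit(c,(np.median(xs),np.median(ys)),LANE,.05)*1000)
E
```

```text
time_s: 17.15
eef_pos: [0.5916, 0.1269, 0.0909]
eef_rot: [-0.072, 0.703, 0.072, 0.704]
ft_force: [4.0, 0.3, -1.7]
opening: 0.0001
17.15 lane mm [104.5  66.3  29.9] F lane [ 4.  -0.8 -1.6] 7.694090714728876e-05
time_s: 17.45
eef_pos: [0.5916, 0.1269, 0.091]
eef_rot: [-0.073, 0.702, 0.072, 0.705]
ft_force: [6.1, 0.6, -3.1]
opening: 0.0003
17.45 lane mm [104.4  66.4  30. ] F lane [ 6.  -1.1 -3. ] 0.00028464079095157237
487 267.0 288.0 254 283
[81.821682   66.59588706 50.        ]
```

View pics/w11.png

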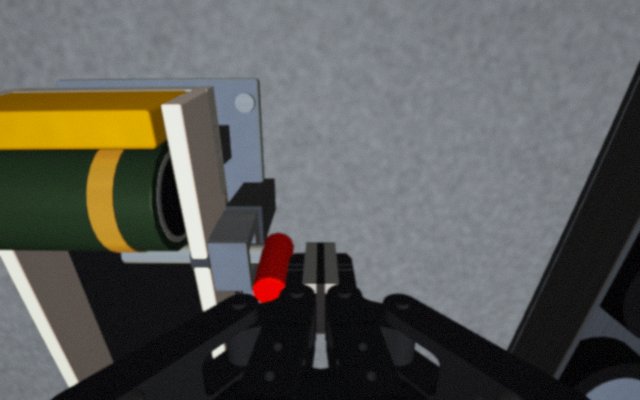

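Force rises with no motion, so the bolt is at its end stop. Backing off and lifting clear.

```bash
python3 -m jog '0 0 0 4 1 0 0;0 0 0 15 3 0 0;0 0 0 28 6 0 0;0 0 0 28 6 0 0;0 0 0 28 6 30 0;0 0 0 28 6 70 0;0 0 0 28 6 110 0;0 0 0 28 -10 130 0;0 0 0 28 -30 150 0;0 0 0 28 -30 150 0;0 0 0 28 -30 150 0'; python3 st.py
python3 - <<'E'
from h import *
from plant import eyes
import pickle
c=eyes.calibration('wrist');p,d=eyes.camera('wrist'); cv2.imwrite('pics/w12.png',p[:,:,::-1]);pickle.dump((c,p,d),open('w12.pkl','wb'))
h=cv2.cvtColor(p,cv2.COLOR_RGB2HSV);m=cv2.inRange(h,(0,200,210),(8,255,255));ys,xs=np.nonzero(m)
print('knob',hit(c,(np.median(xs),np.median(ys)),LANE,.05)*1000)
q,_=eyes.camera('top');q0=np.load('top0.npz')['p'];cv2.imwrite('pics/top12.png',q[:,:,::-1])
E
```

```text
time_s: 18.6
eef_pos: [0.6167, 0.0967, 0.2402]
eef_rot: [-0.072, 0.704, 0.072, 0.703]
ft_force: [-1.3, -0.1, 0.3]
opening: 0.0
18.6 lane mm [122.7  52.8 182.6] F lane [-1.3  0.2  0.2] 3.568269514012433e-05
knob [82.60016439 65.20442363 50.        ]
```

View pics/w12.png

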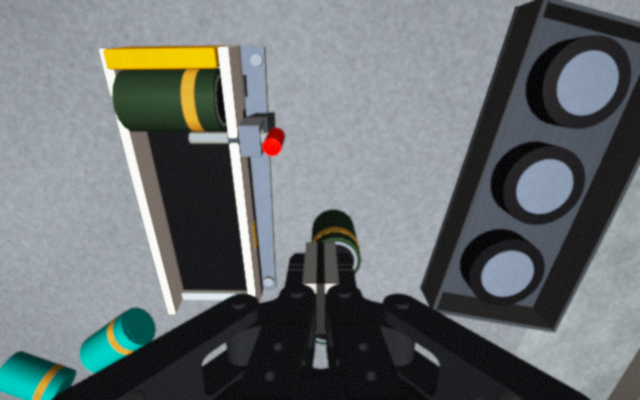

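View pics/top12.png

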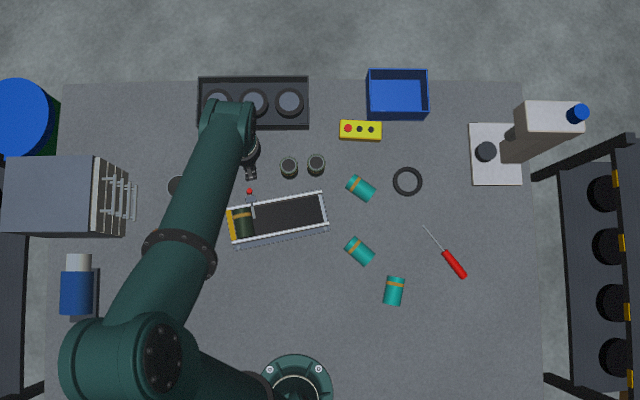

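```bash
python3 - <<'E'
from h import *
from plant import eyes
p,d=eyes.camera('scene');cv2.imwrite('pics/s13.png',p[:,:,::-1])
E
python3 st.py
```

```text
18.75 lane mm [122.7  54.2 181.1] F lane [ 0.5  0.  -0.3] 1.5534573661456416e-05
```

View pics/s13.png

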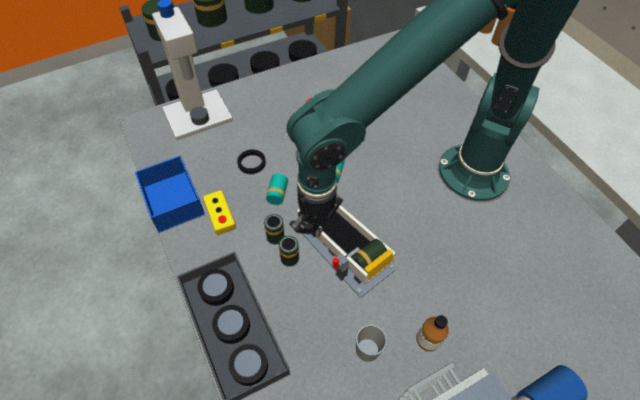

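The bottle, cup, spares and the rest are unmoved. The sleeve is seated, the bolt is across and the hand is clear, so I am handing in.

```bash
python3 -c "
from plant import order
print(order.close_job())"
```

```text
the job is handed in; nothing more can be done
None
```

The sleeve is in its seat against the stop and the keeper bolt is fully across behind it. I handed the job in at about 18.8 s. `close_job` gives no verdict, so what follows is from my own measurements.

**Pushing the sleeve:** I rolled it up the ramp at about 30–40 mm/s with the two fingertips set 30 mm apart, and it stayed square to the lane. It dropped into the seat. A circle fit to the wrist depth image, taken after the fingers had backed off, put its centre at y ≈ 97 mm, z ≈ 21.6 mm. The nominal seat is y = 99, z = 22, so it lies within the tolerance. I did not repeat that fit after pushing the bolt, but the last pictures show the sleeve still seated.

**Pushing the keeper:** I pushed the knob with the shut fingers until the force rose to about 6 N and it stopped moving. The final picture puts the knob at x = 82.6 mm. That means the bolt is about 45 mm across, its full travel.

**Final checks:** the hand is clear at z ≈ 0.24 m, with about zero force on the wrist. In the last pictures every bench item I could see looked unmoved. The arm hid the screwdriver in the scene view and part of the cup and bottle in the top view, but the other camera showed each of them in place.

**Disagreement between cameras:** the scene camera's fit of the ramp was off by up to about 4 mm from the top and wrist cameras. I worked from the wrist fit, whose residuals were under 1 mm.

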